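Reset a tripped charger output

TASK

One output of the three-way battery charger has tripped: its white breaker key has popped up in its round well, while the other two keys sit deep down. Push that output's toggle lever over towards the robot, away from its well, to switch it off, press its key down into the well until it is fully home, then push the same lever back all the way towards the well to switch the output on again. Leave the other two outputs switched on, and do not shift or pick up the tools and parts lying about.

Things in the scene. Friction and masses are not known exactly. Their poses are not given: they have to be found in the camera images.
- charger: blue steel battery charger, 240 (x) by 320 (y) by 90 mm high, fixed on the bench. Origin: centre of its underside; x points to its rear (away from the robot), y to its left, z up. Flush in its top sit three identical grey output modules, 82 mm apart in y, centred 12 mm in front of its centre; two 18 mm high binding posts stand behind each. Only its keys and levers move
- output_a: one output module of the charger, 160 (x) by 81 (y) by 30 mm; its place among the three varies. Origin: centre of its underside, 60 mm above the bench; axes as the charger's; face 30 mm above the origin. Toggle lever at x = -45 mm, y = 0. Round straight well at x = +42 mm, y = 0, 46 mm across, 42 mm deep; its black collar (58 mm outside) stands 12 mm above the face, rim 102 mm above the bench
- key_a_top (a point): centre of the top of the white breaker key in that well; the key is a flat-topped round plunger 24 mm across in the middle of the well. Its top is 8 mm below the rim when tripped and 20 mm below the rim when home; the point moves with it
- key_a (a joint): how far that key is in, m: 0 = tripped (popped up), 0.012 = fully home, against its stop. It slides straight down, takes about 4 N all the way, and stays where it is left
- lever_a_tip (a point): tip of output_a's steel toggle lever, a round bat 34 mm long and 11 mm thick near the tip; it pivots about the module's y axis at x = -45 mm, y = 0, 35 mm above the module's origin (95 mm above the bench)
- lever_a (a joint): angle of that lever, rad: 0 = off, leaning 0.5 rad to the front (away from the well); 1.0 = on, leaning 0.5 rad to the rear (towards the well); stops at both ends. About 1 to 4 N of push moves it; it stays where it is left
- output_b: one output module of the charger, 160 (x) by 81 (y) by 30 mm; its place among the three varies. Origin: centre of its underside, 60 mm above the bench; axes as the charger's; face 30 mm above the origin. Toggle lever at x = -45 mm, y = 0. Round straight well at x = +42 mm, y = 0, 46 mm across, 42 mm deep; its black collar (58 mm outside) stands 12 mm above the face, rim 102 mm above the bench
- key_b_top (a point): centre of the top of the white breaker key in that well; the key is a flat-topped round plunger 24 mm across in the middle of the well. Its top is 8 mm below the rim when tripped and 20 mm below the rim when home; the point moves with it
- key_b (a joint): how far that key is in, m: 0 = tripped (popped up), 0.012 = fully home, against its stop. It slides straight down, takes about 4 N all the way, and stays where it is left
- lever_b_tip (a point): tip of output_b's steel toggle lever, a round bat 34 mm long and 11 mm thick near the tip; it pivots about the module's y axis at x = -45 mm, y = 0, 35 mm above the module's origin (95 mm above the bench)
- lever_b (a joint): angle of that lever, rad: 0 = off, leaning 0.5 rad to the front (away from the well); 1.0 = on, leaning 0.5 rad to the rear (towards the well); stops at both ends. About 1 to 4 N of push moves it; it stays where it is left
- output_c: one output module of the charger, 160 (x) by 81 (y) by 30 mm; its place among the three varies. Origin: centre of its underside, 60 mm above the bench; axes as the charger's; face 30 mm above the origin. Toggle lever at x = -45 mm, y = 0. Round straight well at x = +42 mm, y = 0, 46 mm across, 42 mm deep; its black collar (58 mm outside) stands 12 mm above the face, rim 102 mm above the bench
- key_c_top (a point): centre of the top of the white breaker key in that well; the key is a flat-topped round plunger 24 mm across in the middle of the well. Its top is 8 mm below the rim when tripped and 20 mm below the rim when home; the point moves with it
- key_c (a joint): how far that key is in, m: 0 = tripped (popped up), 0.012 = fully home, against its stop. It slides straight down, takes about 4 N all the way, and stays where it is left
- lever_c_tip (a point): tip of output_c's steel toggle lever, a round bat 34 mm long and 11 mm thick near the tip; it pivots about the module's y axis at x = -45 mm, y = 0, 35 mm above the module's origin (95 mm above the bench)
- lever_c (a joint): angle of that lever, rad: 0 = off, leaning 0.5 rad to the front (away from the well); 1.0 = on, leaning 0.5 rad to the rear (towards the well); stops at both ends. About 1 to 4 N of push moves it; it stays where it is left
- socket: bystander: steel socket, 22 mm diameter, 32 mm high, standing loose on the charger's top at its left edge; origin at the centre of its underside
- post_sleeve: bystander: brass battery-post sleeve (ring), 20 mm diameter, 18 mm high, standing loose on the charger's top at its right edge; origin at the centre of its underside
- ratchet: bystander: ratchet handle 217 mm long, 28 mm high, lying in front of the charger; origin under its middle, x along it towards the head
- screwdriver: bystander: orange screwdriver 200 mm long lying to the right of the charger; x along it towards the tip
- grease_jar: bystander: closed jar 56 mm diameter, 60 mm high, standing to the left of the charger; origin at the centre of its underside
- multimeter: bystander: multimeter in an orange holster, 185 by 88 by 46 mm, lying on the left of the bench; origin at the centre of its underside
- spanner: bystander: steel spanner 190 mm long lying on the left of the bench; x along it

How it is judged:
On the way, in this order (a step that is already met when the one before it is completed fails the run):
1. the tripped output is switched off with its key still up (value of joint lever_a below 0.15 rad and value of joint key_a below 0.006 m), for 0.1 s.
2. its key is pressed home while it is off (value of joint lever_a below 0.15 rad and value of joint key_a above 0.0105 m), for 0.1 s.
3. it is switched on again (value of joint lever_a above 0.85 rad and value of joint key_a above 0.0105 m), for 0.1 s.
At the end, for the whole second after the job is handed in: the tripped output's key is home (within 1.5 mm of its stop) and its lever fully on (within 0.15 rad of its stop); the other two keys are home and their levers on (above 0.8 rad); the socket and the sleeve are within 15 mm, the other tools within 20 mm, of where they lay (all of step 3 and value of joint each of key_b, key_c above 0.0105 m and value of joint each of lever_b, lever_c above 0.8 rad and distance of each of socket, post_sleeve from where it was at the start of the episode below 0.015 m and distance of each of ratchet, screwdriver, grease_jar, multimeter, spanner from where it was at the start of the episode below 0.02 m); the robot touches nothing.
It fails at once if another output's lever is moved off (value of joint any of lever_b, lever_c below 0.8 rad).
It fails at once if the socket or the sleeve on the charger is shifted or lifted (distance of any of socket, post_sleeve from where it was at the start of the episode above 0.015 m).
It fails at once if a tool or part on the bench is shifted or lifted (distance of any of ratchet, screwdriver, grease_jar, multimeter, spanner from where it was at the start of the episode above 0.02 m).
It also fails if it takes over 48 s, if anything falls off the work surface, if the arm or the gripper's body presses on something with over 40 N, if the wrist force passes 120 N, or if a joint passes its speed limit or range.

ROBOT

A 6-joint arm with a two-finger parallel gripper is mounted at the origin on the work surface. World frame = base frame: x ahead of the robot, y to its left, z up, the work surface at z = 0. Lengths are in m, angles in rad, forces in N, time in s.
With the tool pointing down it reaches from about 0.3 to 0.825 m from the base axis. Payload 5.4 kg.
Tool frame: the origin (TCP) lies at the very end of the fingers, on their centre line; the grasp point (between the pads) lies 19 mm behind it; z points along the fingers, x is the direction in which the jaws open and shut, and the axes are right-handed (so a half turn about z gives the same grasp; the last joint's range is limited). The gripper opens to 92 mm and grips with 3 to 60 N. Pads are 20 mm wide; open, the fingers measure 128 mm over their backs; the gripper's body (75 mm by 189 mm) begins 69 mm behind the grasp point.
Start: joints at [-1.31, 0.158, 1.597, -0, 1.386, -0.21], TCP at [0.261, -0.512, 0.215] pointing down, gripper open.
Joint ranges: [-2.91, 2.91], [-0.94, 2.29], [0.18, 2.7], [-1.29, 4.43], [0.17, 2.64], [-3, 3]. Speed limits (rad/s): [2.57, 2.57, 3.14, 3.14, 3.14, 3.14].

INTERFACE

Orientations are given as a unit quaternion [w, x, y, z].
In Python, from station import env gives the robot as it stands.
- The arm moves only by the tool arm_command, never from a script. Its argument "increments" is a list of rows, each an object of numbers: "dx", "dy", "dz": the shift along the tool's x, y, z in cm; "yaw": the turn about the tool's z in rad; "grip": the closure in counts, from 0 (fully open) to 255 (shut). In form: [{"dx": .., "dy": .., "dz": .., "yaw": .., "grip": ..}, ...]. A call has 1 to 8 rows; each row shifts and turns the commanded pose from where the row before left it, along the tool's axes as they then stand; what a row does not reach is not made up. A row lasts 1/10 s, in which the tool goes at most 50 mm and 8.59 degrees, less where a joint would pass 70% of its speed; a pose out of reach is approached as far as the arm can. A call with a gripper value outside its range is refused whole. The fingers move at their own pace and stop on an object; the grip force is fixed at half the most. Time passes only in rows, so rows that do not move let the fingers close. It gives the time, the measured TCP pose, the force and the opening at its end, in the units of the state.
- env.get_obs(): the state, without advancing time (a new reading comes with each control period).
- env.read_camera(name): name is "side" or "top" or "wrist"; returns (picture, depth): 420x560x3 uint8, red, green, blue; 420x560 float32, m along the optical axis (not along the pixel's ray), 0 where there is no reading.
- env.camera_params(name): a dict with "intrinsics" (3x3 intrinsics, pixels), "rvec" (rotation vector, rad) and "tvec" (3), from world to camera coordinates, as OpenCV has them; the wrist camera has in their place "T_tool_cam" (4x4, takes a point from camera to tool coordinates, whose origin is the TCP and whose axes are the tool frame's). Camera axes: x right, y down, z forward; pixel columns grow to the right and rows downward; lengths in m; the calibration is good to about 2 mm. The wrist camera is an equidistant fisheye: a pixel r from the principal point sees the ray r / f radians off the axis. A picture is of the moment at which its call begins: read the wrist's pose just before it. camera_params takes no time and is no camera call.
- env.finish_job(): hands the job in, once; it reports no verdict.
Trained networks look in the newest picture that a camera, given by its name, has taken for a name from the list of things; names that differ only in an ending like _2 or _b are one class to them, and where a whole thing is asked for, a point or a joint stands for the part that bears it (a point fixed in the world has none). Each returns a list of dicts, best first, with "p" (0 to 1); they miss things now and then, are a little off and sometimes report something else, mostly with a low value. They report only what shows in the picture. A call takes as long as a camera call.
- env.outline_of(camera, query): "mask" (420x560 bool, what is visible of it) and "location" ([column, row] in pixels, amid what is visible of it).
The state is a dict: "clock": time; "qpos": joint angles; "qvel": joint speeds; "effort": joint torques, N m; "ee_pos": TCP position; "orientation": TCP orientation; "force": force on the tool from outside, world axes, zero at the start; "moment": the same for the moment, N m; "grip_width": finger opening in m.
Only numpy, scipy, OpenCV 4.12 (cv2) and the standard library are available. Lean on these libraries where they do the work, as an engineer would, in place of code of your own. Each camera call takes 0.05 s, during which the arm holds its last target.

## Working session

There is one attempt and no reset: what is moved stays moved. The work goes in short steps, Python scripts to look and compute and a tool call to move; the robot and the scene stay as the last step left them, time stands still between calls to the robot, and variables do not carry over. Pictures are saved under pics/ and viewed, and the job is handed in when it is done.

Besides the shell and the picture viewer there is one more tool, called in YAML: its name, and indented under it one key for each argument. arm_command: Moves the arm, as the interface text tells. Its arguments: {"type":"object","properties":{"increments":{"type":"array","items":{"type":"object","properties":{"dx":{"type":"number"},"dy":{"type":"number"},"dz":{"type":"number"},"yaw":{"type":"number"},"grip":{"type":"number"}}}}},"required":["increments"]}

```bash
ls; mkdir -p pics
python3 - <<'E'
from station import env
import cv2,numpy as np
o=env.get_obs();print({k:np.round(v,4) for k,v in o.items()})
for n in ["top","side"]:
    p,d=env.read_camera(n);cv2.imwrite(f"pics/{n}0.png",p[:,:,::-1]);np.savez(f"{n}0.npz",p=p,d=d)
    print(n,env.camera_params(n))
print(env.camera_params("wrist"))
E
```

```text
pics
{'clock': np.float64(0.0), 'qpos': array([-1.3101,  0.159 ,  1.5982, -0.    ,  1.3862, -0.2101]), 'qvel': array([-0.0016,  0.0017, -0.0006,  0.0002,  0.0013,  0.0002]), 'effort': array([ 9.00000e-04, -3.85566e+01, -3.22111e+01,  7.04000e-02,
        3.76000e-02, -1.00000e-04]), 'ee_pos': array([ 0.2606, -0.5118,  0.2136]), 'orientation': array([-6.000e-04,  8.525e-01, -5.227e-01, -7.000e-04]), 'force': array([-0.008 , -0.8304,  0.1428]), 'moment': array([-0.0179,  0.0119, -0.023 ]), 'grip_width': np.float64(0.0916)}
top {'intrinsics': array([[407.87915579,   0.        , 276.54927325],
       [  0.        , 407.87915579, 210.50111841],
       [  0.        ,   0.        ,   1.        ]]), 'rvec': array([ 2.17178661, -2.22271306, -0.00804753]), 'tvec': array([0.15728732, 0.52393213, 0.91825334])}
side {'intrinsics': array([[389.38811701,   0.        , 277.07483093],
       [  0.        , 389.38811701, 205.75637238],
       [  0.        ,   0.        ,   1.        ]]), 'rvec': array([ 2.11304083, -0.19554732,  0.13548832]), 'tvec': array([-0.5067465 ,  0.21979061,  0.69605908])}
{'intrinsics': array([[325.1922621 ,   0.        , 273.82087515],
       [  0.        , 325.1922621 , 207.8818704 ],
       [  0.        ,   0.        ,   1.        ]]), 'T_tool_cam': array([[ 9.99999539e-01, -5.50197853e-04,  7.87143092e-04,
        -1.58701349e-03],
       [ 3.08628255e-04,  9.60257593e-01,  2.79115139e-01,
        -7.99316837e-02],
       [-9.09428680e-04, -2.79114767e-01,  9.60257320e-01,
        -1.70226445e-01],
       [ 0.00000000e+00,  0.00000000e+00,  0.00000000e+00,
         1.00000000e+00]])}
```

View pics/top0.png

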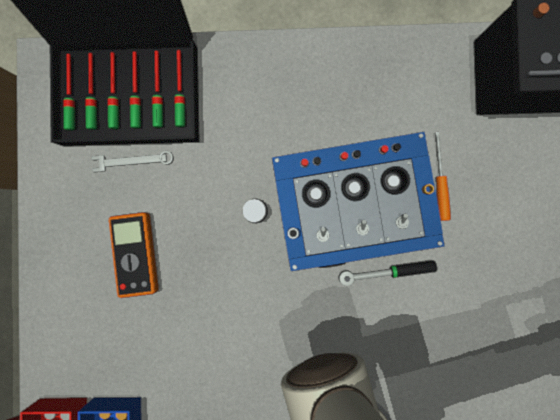

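View pics/side0.png

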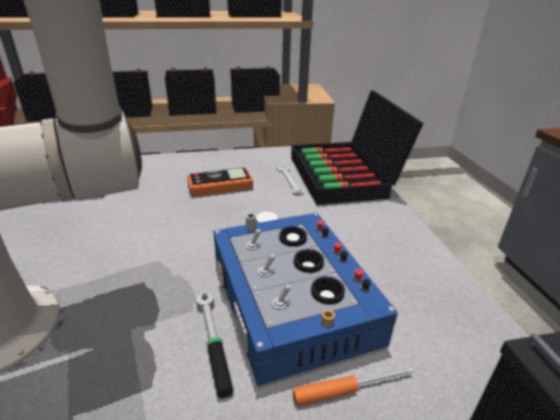

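The top view shows the charger around (360,200), with levers at (322,235), (363,228) and (403,221) and wells at (316,193), (355,187) and (396,180). The socket is at (293,232) and the sleeve at (429,188). I'll measure the key heights next.

```bash
cat > h.py <<'E'
import numpy as np,cv2
from station import env
def cam(n):
    c=env.camera_params(n);R,_=cv2.Rodrigues(c["rvec"]);return c["intrinsics"],R,c["tvec"]
def plane(n,u,v,z):
    K,R,t=cam(n);r=R.T@np.linalg.solve(K,[u,v,1.]);o=-R.T@t;return o+r*(z-o[2])/r[2]
def deproj(n,d):
    K,R,t=cam(n);v,u=np.mgrid[:420,:560];p=np.stack([u,v,np.ones_like(u)],-1)@np.linalg.inv(K).T*d[...,None];return (p-t)@R
def proj(n,P):
    K,R,t=cam(n);q=(R@np.atleast_2d(P).T).T+t;q=q@K.T;return q[:,:2]/q[:,2:]
E
python3 - <<'E'
from h import *
a=np.load("top0.npz");p,d=a["p"],a["d"];W=deproj("top",d)
for (u,v) in [(316,193),(355,187),(396,180),(322,245),(363,238)]:
    print(u,v,np.round(np.median(W[v-2:v+3,u-2:u+3].reshape(-1,3),0),4))
c=p[120:280,260:460];cv2.imwrite("pics/topz.png",cv2.resize(c,None,fx=4,fy=3.75,interpolation=cv2.INTER_CUBIC)[:,:,::-1])
b=np.load("side0.npz");Ws=deproj("side",b["d"])
c=b["p"][200:380,200:400];cv2.imwrite("pics/sidez.png",cv2.resize(c,None,fx=3.3,fy=3.3,interpolation=cv2.INTER_CUBIC)[:,:,::-1])
for q in ["key_a_top","lever_a_tip","output_a","charger","socket","post_sleeve","ratchet"]:
    for r in env.outline_of("top",q): print(q,round(r["p"],2),r["location"],r["mask"].sum(),np.round(np.nanmedian(W[r["mask"]],0),3))
E
```

```text
316 193 [0.5597 0.0608 0.093 ]
355 187 [ 0.5709 -0.0209  0.0817]
396 180 [ 0.5834 -0.1059  0.0813]
322 245 [0.4525 0.051  0.0897]
363 238 [ 0.4651 -0.0334  0.0888]
key_a_top 0.62 [350.0, 171.1] 8540 [ 0.583 -0.018  0.089]
key_a_top 0.51 [312.8, 192.1] 85 [0.56  0.063 0.093]
lever_a_tip 0.54 [322.3, 230.4] 32 [0.482 0.051 0.123]
output_a 0.96 [400.5, 197.6] 3088 [ 0.541 -0.106  0.089]
output_a 0.73 [357.6, 206.4] 3160 [ 0.529 -0.025  0.089]
socket 0.67 [290.9, 234.3] 74 [0.481 0.112 0.122]
socket 0.21 [395.8, 177.5] 100 [ 0.583 -0.1    0.081]
post_sleeve 0.29 [322.1, 233.4] 34 [0.482 0.051 0.123]
ratchet 0.94 [396.4, 270.0] 943 [ 0.385 -0.117  0.022]
```

View zooms.

View pics/topz.png

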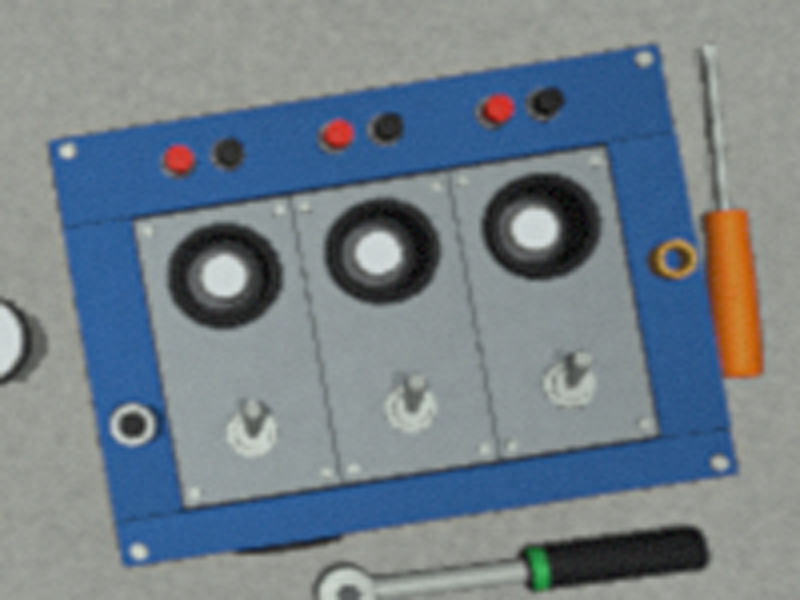

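View pics/sidez.png

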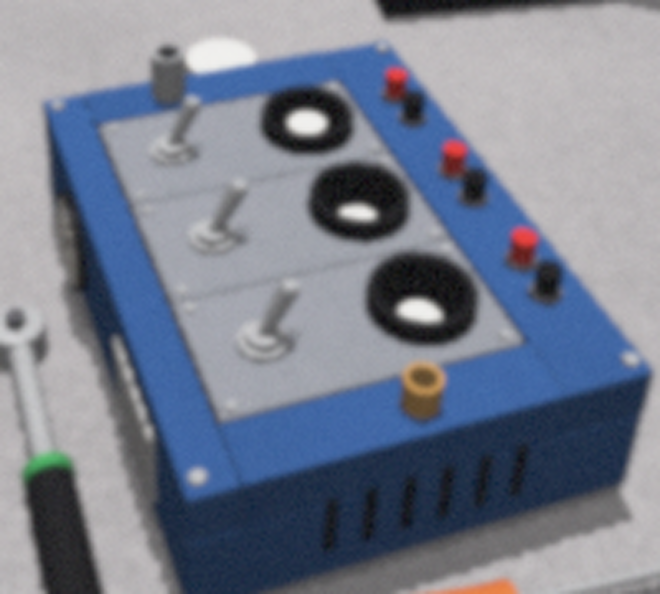

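Run:
```python
from h import *
from scipy.optimize import least_squares
P=[plane("top",260+x/4-.4,120+y/3.75-.4,.09)[:2] for x,y in [(50,140),(658,44),(738,472),(124,566)]]
M=np.array([[.12,.16],[.12,-.16],[-.12,-.16],[-.12,.16]]);P=np.array(P);print(P.round(4))
f=lambda q,m:m@np.array([[np.cos(q[2]),np.sin(q[2])],[-np.sin(q[2]),np.cos(q[2])]])+q[:2]
s=least_squares(lambda q:(f(q,M)-P).ravel(),[.5,0,0]);q=s.x;print("pose top",q,np.round(s.fun,4))
# side
S=np.array([(48,103),(388,43),(652,372),(183,500)])/3.3+[200,200]
M2=np.array([[-.12,.16],[.12,.16],[.12,-.16],[-.12,-.16]])
Ps=np.array([plane("side",u-.4,v-.4,.09)[:2] for u,v in S])
s2=least_squares(lambda q:(f(q,M2)-Ps).ravel(),[.5,0,0]);print("side",s2.x,np.round(s2.fun,4))
q=(s.x+s2.x)/2
for n,m in dict(key=[.03,.082],pivot=[-.057,.082],tip_on=[-.057+.0163,.082],tip_off=[-.057-.0163,.082],key2=[.03,0],piv2=[-.057,0]).items(): print(n,f(s.x,np.array([m])),f(s2.x,np.array([m])))
for cn,z in [("top",.093),("side",.093)]:
    print(cn,plane(cn,*( (260+224/4-.4,120+276/3.75-.4) if cn=="top" else (200+305/3.3-.4,200+123/3.3-.4)),.094))
print("tip",plane("top",260+252/4-.4,120+408/3.75-.4,.125),plane("side",200+192/3.3,200+101/3.3,.125))
print("socket top",plane("top",260+133/4-.4,120+424/3.75-.4,.122))
```

```text
[[ 0.637   0.1495]
 [ 0.6812 -0.164 ]
 [ 0.4464 -0.1974]
 [ 0.4015  0.1167]]
pose top [ 0.5415143  -0.02379448  0.14061253] [ 0.0009  0.0019  0.0015 -0.0014 -0.0013 -0.0016 -0.0012  0.0011]
side [ 0.54002573 -0.02939591  0.13552572] [-0.0034  0.0033  0.002   0.0031  0.0017 -0.0033 -0.0003 -0.0031]
key [[0.55972594 0.0616007 ]] [[0.55867152 0.05590553]]
pivot [[0.4735846  0.04940768]] [[0.47246927 0.04415085]]
tip_on [[0.48972373 0.05169212]] [[0.48861981 0.04635316]]
tip_off [[0.45744548 0.04712324]] [[0.45631873 0.04194854]]
key2 [[ 0.57121821 -0.01958999]] [[ 0.56975064 -0.02534257]]
piv2 [[ 0.48507687 -0.03178301]] [[ 0.48354839 -0.03709725]]
top [0.55928858 0.06171271 0.094     ]
side [0.5568569  0.05594089 0.094     ]
tip [0.48755442 0.05180394 0.125     ] [0.48597554 0.04566022 0.125     ]
socket top [0.4803286  0.11061649 0.122     ]
```

The left-hand output (+y side) is the tripped one: its key top is at z≈0.093 against 0.081 for the other two, and its well is at about (0.559, 0.06). The top and side views disagree by about 5 mm in y, so I'll move over it with the fingers shut and refine with the wrist camera.

arm_command:
  increments:
    - {"yaw": 0.11, "dz": -1, "grip": 255}
    - {"yaw": 0.11, "dz": -1, "grip": 255}
    - {"yaw": 0.112, "dz": -1, "grip": 255}
    - {"dx": -3.5, "dy": -1.8, "grip": 255}
    - {"dx": -3.5, "dy": -1.8, "grip": 255}
    - {"dx": -3.5, "dy": -1.8, "grip": 255}
    - {"dx": -3.5, "dy": -1.8, "grip": 255}
    - {"dx": -3.5, "dy": -1.8, "grip": 255}

```text
schema error: expected keys dx, dy, dz, yaw, grip
```

arm_command:
  increments:
    - {"dx": -3.5, "dy": -1.8, "grip": 255}
    - {"dx": -3.5, "dy": -1.8, "grip": 255}
    - {"dx": -3.5, "dy": -1.8, "grip": 255}
    - {"dx": -3.5, "dy": -1.8, "grip": 255}
    - {"dx": -3.5, "dy": -1.8, "grip": 255}
    - {"dx": -3.5, "dy": -1.8, "grip": 255}
    - {"dx": -3.5, "dy": -1.8, "grip": 255}
    - {"dx": -3.5, "dy": -1.8, "grip": 255}

```text
schema error: expected keys dx, dy, dz, yaw, grip
```

arm_command:
  increments:
    - {"dx": -3.5, "dy": -1.8, "grip": 255}
    - {"dx": -3.0, "dy": -1.8, "grip": 255}
    - {"grip": 255}
    - {"grip": 255}

```text
schema error: expected keys dx, dy, dz, yaw, grip
```

Run:
```python
from h import *
o=env.get_obs();print(o["clock"],o["ee_pos"],o["orientation"],o["grip_width"],o["force"])
p,d=env.read_camera("wrist");np.savez("w1.npz",p=p,d=d,pos=o["ee_pos"],q=o["orientation"]);cv2.imwrite("pics/w1.png",p[:,:,::-1])
```

```text
0.45 [ 0.2607567  -0.51237964  0.21450418] [-6.16078221e-05  8.52522193e-01 -5.22691018e-01 -8.30281412e-05] 0.09188960412505456 [-0.49438642  0.14764635  0.28201574]
```

View pics/w1.png

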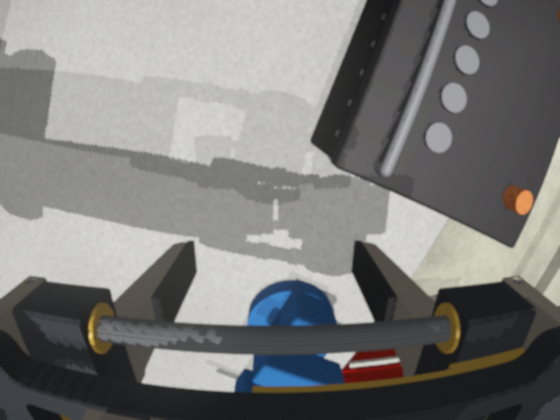

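The calls were refused because every row needs all five keys. The wrist picture shows the start area with the fingers open, with tips near (190,245) and (360,245).

arm_command:
  increments:
    - {"dx": 0, "dy": 0, "yaw": 0.11, "dz": -1, "grip": 255}
    - {"dx": 0, "dy": 0, "yaw": 0.11, "dz": -1, "grip": 255}
    - {"dx": 0, "dy": 0, "yaw": 0.112, "dz": -1, "grip": 255}
    - {"dx": -3.5, "dy": -1.8, "dz": 0, "yaw": 0, "grip": 255}
    - {"dx": -3.5, "dy": -1.8, "dz": 0, "yaw": 0, "grip": 255}
    - {"dx": -3.5, "dy": -1.8, "dz": 0, "yaw": 0, "grip": 255}
    - {"dx": -3.5, "dy": -1.8, "dz": 0, "yaw": 0, "grip": 255}
    - {"dx": -3.5, "dy": -1.8, "dz": 0, "yaw": 0, "grip": 255}

```text
clock: 1.3
ee_pos: [0.326, -0.3252, 0.2447]
orientation: [0.0, 0.754, -0.657, 0.0]
force: [0.1, 0.8, 0.6]
grip_width: 0.03
```

arm_command:
  increments:
    - {"dx": -3.5, "dy": -1.8, "dz": 0, "yaw": 0, "grip": 255}
    - {"dx": -3.5, "dy": -1.8, "dz": 0, "yaw": 0, "grip": 255}
    - {"dx": -3.5, "dy": -1.8, "dz": 0, "yaw": 0, "grip": 255}
    - {"dx": -3.5, "dy": -1.8, "dz": 0, "yaw": 0, "grip": 255}
    - {"dx": -3.5, "dy": -1.8, "dz": 0, "yaw": 0, "grip": 255}
    - {"dx": -3.5, "dy": -1.8, "dz": 0, "yaw": 0, "grip": 255}
    - {"dx": -3.5, "dy": -1.8, "dz": 0, "yaw": 0, "grip": 255}
    - {"dx": -3.5, "dy": -1.8, "dz": 0, "yaw": 0, "grip": 255}

```text
clock: 2.1
ee_pos: [0.4299, -0.0278, 0.2449]
orientation: [-0.0, 0.754, -0.656, 0.0]
force: [0.1, 0.2, 0.3]
grip_width: 0.0005
```

arm_command:
  increments:
    - {"dx": -3.5, "dy": -1.8, "dz": 0, "yaw": 0, "grip": 255}
    - {"dx": -3.5, "dy": -1.8, "dz": 0, "yaw": 0, "grip": 255}
    - {"dx": 0, "dy": 0, "dz": 0, "yaw": 0, "grip": 255}
    - {"dx": 0, "dy": 0, "dz": 0, "yaw": 0, "grip": 255}

```text
clock: 2.5
ee_pos: [0.4555, 0.0454, 0.2446]
orientation: [0.0, 0.755, -0.656, 0.0]
force: [-0.4, -0.3, -0.1]
grip_width: 0.0002
```

Run:
```python
from h import *
o=env.get_obs();print(o["clock"],o["ee_pos"],o["orientation"],o["grip_width"],o["force"])
p,d=env.read_camera("wrist");np.savez("w2.npz",p=p,d=d,pos=o["ee_pos"],q=o["orientation"]);cv2.imwrite("pics/w2.png",p[:,:,::-1])
```

```text
2.5 [0.45550937 0.04538611 0.24457043] [ 2.42847797e-04  7.55134332e-01 -6.55570043e-01  2.44254548e-05] 0.0002061307142486629 [-0.39090336 -0.25394643 -0.10827924]
```

View pics/w2.png

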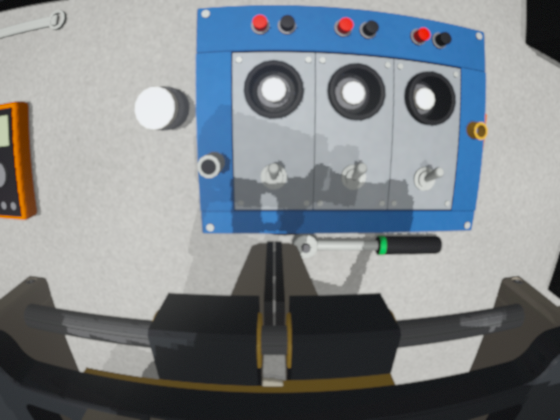

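The wrist view shows the left key at (273,89), the lever tip near (274,170), the shut fingertips at (274,243) and the socket at (209,166).

```bash
cat >> h.py <<'E'
from scipy.spatial.transform import Rotation as Ro
def wplane(u,v,z,pos,q):
    c=env.camera_params("wrist");K=c["intrinsics"];T=c["T_tool_cam"]
    x=(u-K[0,2])/K[0,0];y=(v-K[1,2])/K[1,1];r=np.hypot(x,y);s=np.sin(r)/r if r>1e-9 else 1
    ray=np.array([x*s,y*s,np.cos(r)]);R=Ro.from_quat([q[1],q[2],q[3],q[0]]).as_matrix()
    o=R@T[:3,3]+pos;w=R@T[:3,:3]@ray;return o+w*(z-o[2])/w[2]
E
python3 - <<'E'
from h import *
a=np.load("w2.npz");p,d=a["p"],a["d"];c=p[40:240,190:350];cv2.imwrite("pics/w2z.png",cv2.resize(c,None,fx=3,fy=3,interpolation=cv2.INTER_CUBIC)[:,:,::-1])
hsv=cv2.cvtColor(p,cv2.COLOR_RGB2HSV)
for nm,(x,y) in dict(a=(273,89),b=(353,92),c=(425,98)).items():
    m=np.zeros(p.shape[:2],np.uint8);m[y-16:y+17,x-16:x+17]=(p[y-16:y+17,x-16:x+17].min(2)>150)
    vv,uu=np.nonzero(m);z=.094 if nm=="a" else .082
    print(nm,uu.mean(),vv.mean(),len(uu),wplane(uu.mean(),vv.mean(),z,a["pos"],a["q"]))
# collar: dark
for nm,(x,y) in dict(a=(273,89),b=(353,92)).items():
    m=np.zeros(p.shape[:2],np.uint8);s=36;m[y-s:y+s,x-s:x+s]=(p[y-s:y+s,x-s:x+s].max(2)<75)
    cs,_=cv2.findContours(m,0,1);k=max(cs,key=cv2.contourArea);e=cv2.fitEllipse(k);print(e,wplane(*e[0],.10,a["pos"],a["q"]))
print("tip",wplane(274,168,.125,a["pos"],a["q"]),"socket",wplane(209,166,.122,a["pos"],a["q"]))
for u,v in [(205,13),(480,36),(466,226),(210,228)]: print(wplane(u,v,.09,a["pos"],a["q"]))
print("fingertip",wplane(274,243,a["pos"][2],a["pos"],a["q"]),a["pos"])
E
```

```text
a 272.79213483146066 88.9438202247191 534 [0.56015766 0.06274713 0.094     ]
b 353.07589285714283 92.22098214285714 448 [ 0.57166289 -0.01864989  0.082     ]
c 424.5255681818182 98.30397727272727 352 [ 0.5831219  -0.09964948  0.082     ]
((273.5022888183594, 89.12128448486328), (46.170936584472656, 46.97378921508789), 132.9962615966797) [0.55958846 0.06197581 0.1       ]
((355.5534362792969, 91.41694641113281), (53.00613784790039, 53.85374450683594), 135.9102020263672) [ 0.57090145 -0.01681045  0.1       ]
tip [0.48756035 0.05135041 0.125     ] socket [0.48105301 0.11082849 0.122     ]
[0.6325025  0.14174679 0.09      ]
[ 0.67477483 -0.15887168  0.09      ]
[ 0.45029559 -0.1878483   0.09      ]
[0.40858476 0.10952211 0.09      ]
fingertip [0.46445238 0.04832481 0.24457043] [0.45550937 0.04538611 0.24457043]
```

View pics/w2z.png

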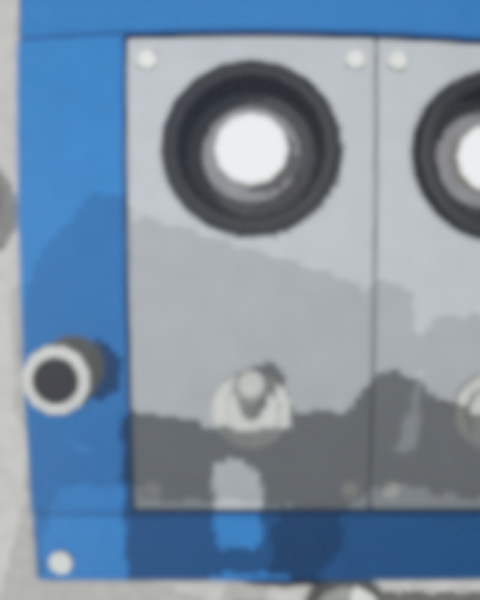

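The wrist and top views agree: key at (0.560, 0.062), yaw 0.141. In charger coordinates the TCP is now at x=-0.076, y=0.080. I'll move to x≈-0.012, between the lever and the collar, then go down to z≈0.112.

arm_command:
  increments:
    - {"dx": -0.1, "dy": -3.2, "dz": 0, "yaw": 0, "grip": 255}
    - {"dx": -0.1, "dy": -3.2, "dz": 0, "yaw": 0, "grip": 255}
    - {"dx": 0, "dy": 0, "dz": 3, "yaw": 0, "grip": 255}
    - {"dx": 0, "dy": 0, "dz": 3, "yaw": 0, "grip": 255}
    - {"dx": 0, "dy": 0, "dz": 3, "yaw": 0, "grip": 255}
    - {"dx": 0, "dy": 0, "dz": 2, "yaw": 0, "grip": 255}
    - {"dx": 0, "dy": 0, "dz": 0, "yaw": 0, "grip": 255}

```text
clock: 3.25
ee_pos: [0.516, 0.0545, 0.1314]
orientation: [0.002, 0.754, -0.657, -0.003]
force: [-1.1, -0.9, 0.1]
grip_width: 0.0007
```

```bash
cat >> h.py <<'E'
def ch(P):
    d=np.array(P)[:2]-[.5598,.0620];ex=np.array([.9901,.1405]);ey=np.array([-.1405,.9901]);return np.round([d@ex+.030,d@ey+.082,P[2]],4)
def look(t):
    o=env.get_obs();print(round(o["clock"],2),ch(o["ee_pos"]),o["force"].round(1))
    for n in ["wrist","side"]:
        p,d=env.read_camera(n);np.savez(f"{n}{t}.npz",p=p,d=d,pos=o["ee_pos"],q=o["orientation"])
        p=p[40:280,130:450] if n=="wrist" else p[180:360,180:420];s=390/p.shape[1]
        if n=="wrist": A=cv2.resize(p,(400,300))
        else: B=cv2.resize(p,(400,300),interpolation=cv2.INTER_CUBIC)
    cv2.imwrite(f"pics/{t}.png",np.hstack([A,B])[:,:,::-1])
E
python3 -c "
from h import *
look('s1')"
```

```text
3.25 [-0.0144  0.0807  0.1314] [-1.1 -0.9  0.1]
```

View pics/s1.png

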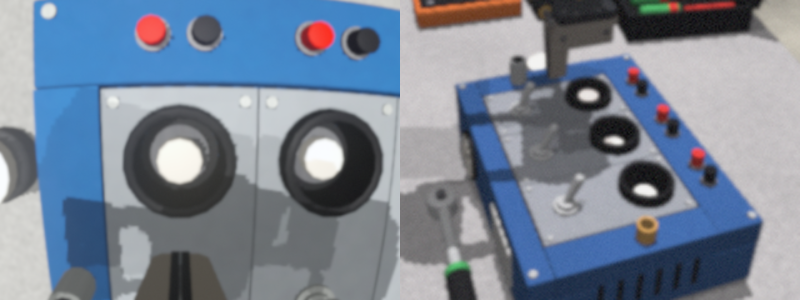

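The side view shows the fingers between the lever and the well, clear of both. Going down 1.8 cm and then pushing towards the robot.

arm_command:
  increments:
    - {"dx": 0, "dy": 0, "dz": 1, "yaw": 0, "grip": 255}
    - {"dx": 0, "dy": 0, "dz": 0.8, "yaw": 0, "grip": 255}
    - {"dx": 0, "dy": 0, "dz": 0, "yaw": 0, "grip": 255}
    - {"dx": 0, "dy": 0.8, "dz": 0, "yaw": 0, "grip": 255}
    - {"dx": 0, "dy": 0.7, "dz": 0, "yaw": 0, "grip": 255}
    - {"dx": 0, "dy": 0.6, "dz": 0, "yaw": 0, "grip": 255}
    - {"dx": 0, "dy": 0.6, "dz": 0, "yaw": 0, "grip": 255}
    - {"dx": 0, "dy": 0, "dz": 0, "yaw": 0, "grip": 255}

```text
clock: 4.15
ee_pos: [0.4917, 0.0518, 0.1172]
orientation: [-0.0, 0.754, -0.656, 0.0]
force: [1.7, 0.4, 1.4]
grip_width: 0.0002
```

arm_command:
  increments:
    - {"dx": 0, "dy": 0.3, "dz": 0, "yaw": 0, "grip": 255}
    - {"dx": 0, "dy": 0.3, "dz": 0, "yaw": 0, "grip": 255}
    - {"dx": 0, "dy": 0.2, "dz": 0, "yaw": 0, "grip": 255}
    - {"dx": 0, "dy": 0, "dz": 0, "yaw": 0, "grip": 255}

```text
clock: 4.55
ee_pos: [0.4836, 0.0508, 0.1165]
orientation: [0.0, 0.754, -0.656, -0.0]
force: [2.2, -0.9, 1.5]
grip_width: 0.0005
```

```bash
python3 -c "
from h import *
look('s2')"
```

```text
4.55 [-0.047   0.0816  0.1165] [ 2.2 -0.9  1.5]
```

View pics/s2.png

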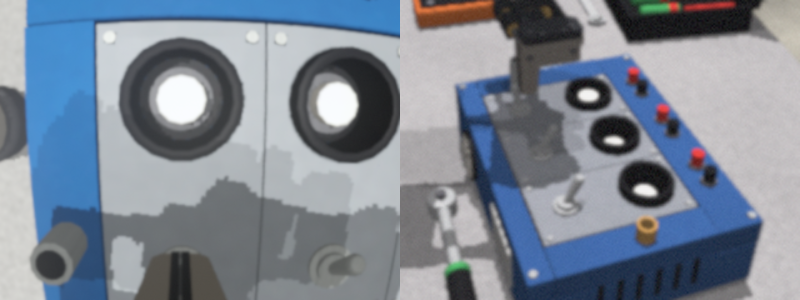

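arm_command:
  increments:
    - {"dx": 0, "dy": 0.3, "dz": 0, "yaw": 0, "grip": 255}
    - {"dx": 0, "dy": 0.3, "dz": 0, "yaw": 0, "grip": 255}
    - {"dx": 0, "dy": 0, "dz": 0, "yaw": 0, "grip": 255}

```text
clock: 4.95
ee_pos: [0.4772, 0.05, 0.1162]
orientation: [0.0, 0.754, -0.656, -0.001]
force: [0.9, 0.3, 0.1]
grip_width: 0.0006
```

arm_command:
  increments:
    - {"dx": 0, "dy": 0.3, "dz": 0, "yaw": 0, "grip": 255}
    - {"dx": 0, "dy": 0, "dz": 0, "yaw": 0, "grip": 255}

```text
clock: 5.15
ee_pos: [0.4763, 0.0498, 0.117]
orientation: [-0.001, 0.754, -0.657, 0.001]
force: [5.7, 1.5, -1.1]
grip_width: 0.0004
```

arm_command:
  increments:
    - {"dx": 0, "dy": 0.2, "dz": 0, "yaw": 0, "grip": 255}
    - {"dx": 0, "dy": 0, "dz": 0, "yaw": 0, "grip": 255}

```text
clock: 5.35
ee_pos: [0.4757, 0.0496, 0.1176]
orientation: [-0.003, 0.754, -0.657, 0.002]
force: [8.5, 2.0, -3.5]
grip_width: 0.0007
```

arm_command:
  increments:
    - {"dx": 0, "dy": -1.5, "dz": 0, "yaw": 0, "grip": 255}
    - {"dx": 0, "dy": -1, "dz": -2, "yaw": 0, "grip": 255}
    - {"dx": 0, "dy": 0, "dz": -3, "yaw": 0, "grip": 255}
    - {"dx": 0, "dy": -1, "dz": -3, "yaw": 0, "grip": 255}
    - {"dx": 0, "dy": 0, "dz": 0, "yaw": 0, "grip": 255}
    - {"dx": 0, "dy": 0, "dz": 0, "yaw": 0, "grip": 255}

```text
clock: 5.95
ee_pos: [0.5073, 0.0542, 0.1964]
orientation: [0.0, 0.754, -0.656, -0.0]
force: [0.2, -0.6, -0.8]
grip_width: 0.0005
```

```bash
python3 -c "
from h import *
look('s3')"
```

```text
5.95 [-0.023   0.0817  0.1964] [ 0.2 -0.6 -0.8]
```

View pics/s3.png

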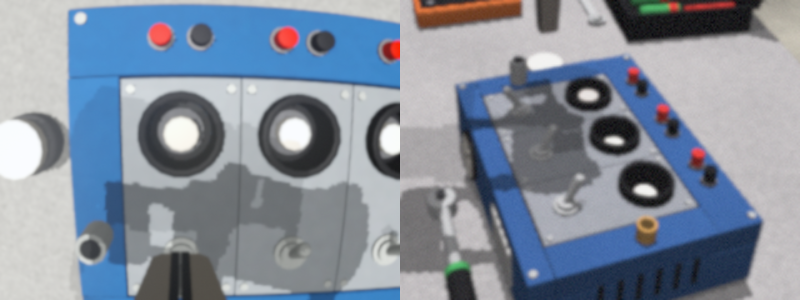

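The force rose against a firm stop (5.7 then 8.5 N over 1 mm), and the side view at (515,100) shows the lever leaning towards the robot. I'll check the key position again from here, and the lever tip in the side view.

Run:
```python
from h import *
a=np.load("wrists3.npz");p=a["p"];x,y=int(130+181*.8),int(40+133*.8)
m=np.zeros(p.shape[:2],np.uint8);s=18;m[y-s:y+s,x-s:x+s]=(p[y-s:y+s,x-s:x+s].min(2)>165)
n,l,st,ce=cv2.connectedComponentsWithStats(m);k=1+np.argmax(st[1:,4]);print(st[k],ce[k],wplane(*ce[k],.094,a["pos"],a["q"]),ch(wplane(*ce[k],.094,a["pos"],a["q"])))
m=np.zeros(p.shape[:2],np.uint8);s=44;m[y-s:y+s,x-s:x+s]=(p[y-s:y+s,x-s:x+s].max(2)<75)
cs,_=cv2.findContours(m,0,1);c=max(cs,key=cv2.contourArea);e=cv2.fitEllipse(c);print(e,ch(wplane(*e[0],.10,a["pos"],a["q"])))
b=np.load("sides3.npz")["p"];cv2.imwrite("pics/s3z.png",cv2.resize(b[210:300,210:330],None,fx=6,fy=6,interpolation=cv2.INTER_CUBIC)[:,:,::-1])
```

```text
[260 133  29  29 649] [274.06163328 146.66101695] [0.56010482 0.06303167 0.094     ] [0.0304 0.083  0.094 ]
((274.6253662109375, 147.6046142578125), (52.824928283691406, 54.5710334777832), 62.53105163574219) [0.0302 0.0825 0.1   ]
```

View pics/s3z.png

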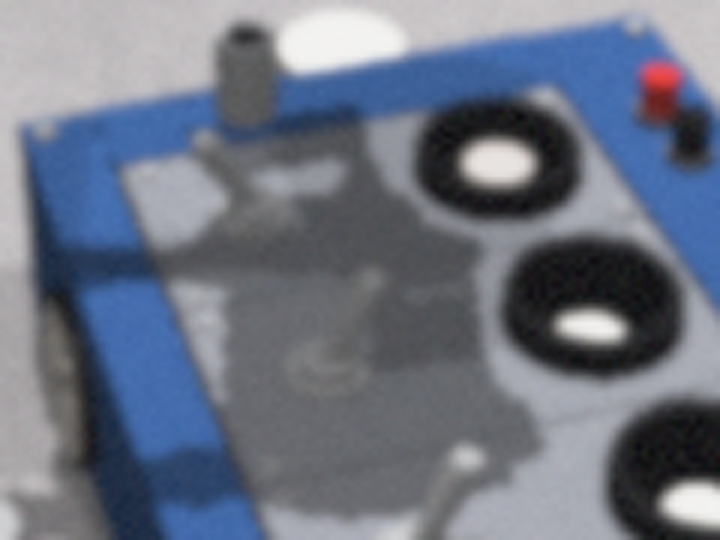

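The lever is clearly off: its tip at (205,140) leans to the front. The key re-measures at charger (0.0302, 0.0826). Moving over it and down.

arm_command:
  increments:
    - {"dx": -0.1, "dy": -2.7, "dz": 0, "yaw": 0, "grip": 255}
    - {"dx": 0, "dy": -2.6, "dz": 0, "yaw": 0, "grip": 255}
    - {"dx": 0, "dy": 0, "dz": 3, "yaw": 0, "grip": 255}
    - {"dx": 0, "dy": 0, "dz": 3, "yaw": 0, "grip": 255}
    - {"dx": 0, "dy": 0, "dz": 2, "yaw": 0, "grip": 255}
    - {"dx": 0, "dy": 0, "dz": 0, "yaw": 0, "grip": 255}
    - {"dx": 0, "dy": 0, "dz": 0, "yaw": 0, "grip": 255}

```text
clock: 6.75
ee_pos: [0.5592, 0.0626, 0.1159]
orientation: [0.001, 0.754, -0.656, -0.001]
force: [0.8, -0.3, 0.7]
grip_width: 0.0006
```

```bash
python3 -c "
from h import *
look('s4')"
```

```text
6.75 [0.0295 0.0826 0.1159] [ 0.8 -0.3  0.7]
```

View pics/s4.png

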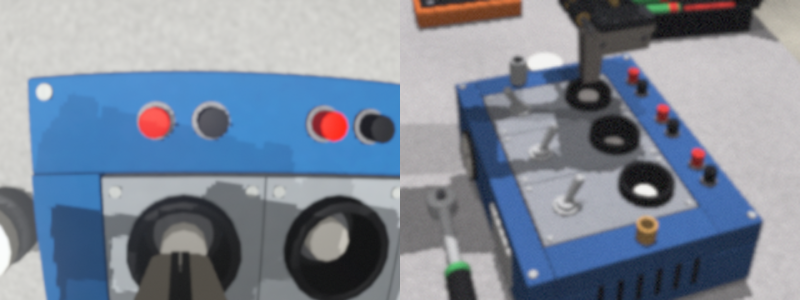

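The fingers are centred over the well in both views (wrist (180,240), side (588,85)). Pressing down in small steps.

arm_command:
  increments:
    - {"dx": 0, "dy": 0, "dz": 0.7, "yaw": 0, "grip": 255}
    - {"dx": 0, "dy": 0, "dz": 0.6, "yaw": 0, "grip": 255}
    - {"dx": 0, "dy": 0, "dz": 0.5, "yaw": 0, "grip": 255}
    - {"dx": 0, "dy": 0, "dz": 0, "yaw": 0, "grip": 255}

```text
clock: 7.25
ee_pos: [0.5593, 0.0626, 0.0975]
orientation: [0.001, 0.754, -0.656, -0.001]
force: [0.2, 0.2, -0.2]
grip_width: 0.0002
```

arm_command:
  increments:
    - {"dx": 0, "dy": 0, "dz": 0.4, "yaw": 0, "grip": 255}
    - {"dx": 0, "dy": 0, "dz": 0.3, "yaw": 0, "grip": 255}
    - {"dx": 0, "dy": 0, "dz": 0, "yaw": 0, "grip": 255}

```text
clock: 7.55
ee_pos: [0.5603, 0.0625, 0.0916]
orientation: [-0.0, 0.754, -0.656, 0.0]
force: [-0.8, 0.4, 0.5]
grip_width: 0.0007
```

arm_command:
  increments:
    - {"dx": 0, "dy": 0, "dz": 0.3, "yaw": 0, "grip": 255}
    - {"dx": 0, "dy": 0, "dz": 0.3, "yaw": 0, "grip": 255}
    - {"dx": 0, "dy": 0, "dz": 0, "yaw": 0, "grip": 255}

```text
clock: 7.85
ee_pos: [0.5603, 0.0625, 0.0853]
orientation: [-0.0, 0.754, -0.656, 0.0]
force: [0.5, -0.2, 1.1]
grip_width: 0.0001
```

arm_command:
  increments:
    - {"dx": 0, "dy": 0, "dz": 0.3, "yaw": 0, "grip": 255}
    - {"dx": 0, "dy": 0, "dz": 0, "yaw": 0, "grip": 255}

```text
clock: 8.05
ee_pos: [0.5602, 0.0625, 0.0824]
orientation: [-0.0, 0.754, -0.656, 0.0]
force: [0.5, 0.0, 1.3]
grip_width: 0.0005
```

arm_command:
  increments:
    - {"dx": 0, "dy": 0, "dz": 0.3, "yaw": 0, "grip": 255}
    - {"dx": 0, "dy": 0, "dz": 0, "yaw": 0, "grip": 255}

```text
clock: 8.25
ee_pos: [0.5606, 0.0625, 0.0821]
orientation: [0.0, 0.755, -0.656, 0.0]
force: [-6.7, 0.2, 17.8]
grip_width: -0.0001
```

```bash
python3 -c "
from h import *
look('s5')"
```

```text
8.25 [0.0308 0.0824 0.0821] [-6.7  0.2 17.8]
```

View pics/s5.png

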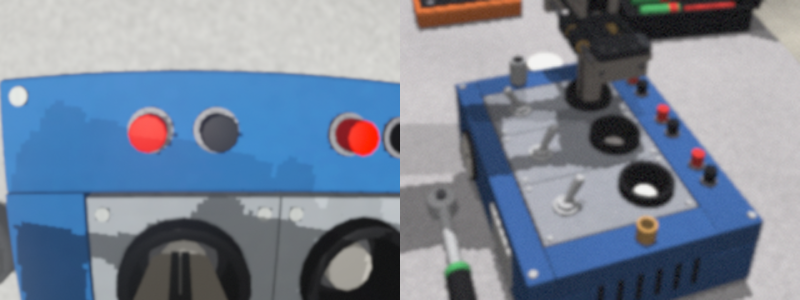

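There is a hard stop at z=0.0821 with 17.8 N, which matches the home height of 0.082. I'll retract, move in front of the lever above it (to x≈-0.105) and look.

arm_command:
  increments:
    - {"dx": 0, "dy": 0, "dz": -2, "yaw": 0, "grip": 255}
    - {"dx": 0, "dy": 0, "dz": -4, "yaw": 0, "grip": 255}
    - {"dx": 0, "dy": 0, "dz": -4, "yaw": 0, "grip": 255}
    - {"dx": 0, "dy": 3.5, "dz": 0, "yaw": 0, "grip": 255}
    - {"dx": 0, "dy": 3.5, "dz": 0, "yaw": 0, "grip": 255}
    - {"dx": 0, "dy": 3.5, "dz": 0, "yaw": 0, "grip": 255}
    - {"dx": 0, "dy": 3.1, "dz": 0, "yaw": 0, "grip": 255}
    - {"dx": 0, "dy": 0, "dz": 0, "yaw": 0, "grip": 255}

```text
clock: 9.15
ee_pos: [0.4222, 0.0439, 0.1782]
orientation: [0.001, 0.754, -0.657, -0.001]
force: [0.3, 0.5, -0.2]
grip_width: 0.0005
```

Run:
```python
from h import *
look('s6')
p,d=env.read_camera("top");np.savez("top6.npz",p=p,d=d);W=deproj("top",d)
for (u,v) in [(316,193),(355,187),(396,180)]: print(np.round(np.median(W[v-2:v+3,u-2:u+3].reshape(-1,3),0),4))
```

```text
9.15 [-0.1088  0.0834  0.1782] [ 0.3  0.5 -0.2]
[0.5606 0.06   0.0812]
[ 0.5709 -0.0212  0.0819]
[ 0.5834 -0.1062  0.0809]
```

View pics/s6.png

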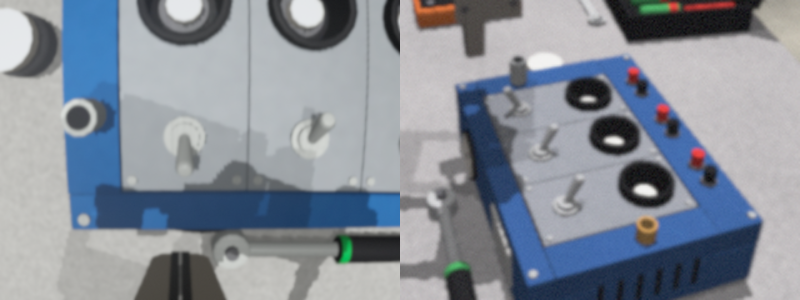

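The key depth now reads 0.081, the same as the others, and the lever is still off (tip (184,170) in the wrist view). Going down in front of it and pushing it to the rear.

arm_command:
  increments:
    - {"dx": 0.1, "dy": 0, "dz": 3, "yaw": 0, "grip": 255}
    - {"dx": 0, "dy": 0, "dz": 3.1, "yaw": 0, "grip": 255}
    - {"dx": 0, "dy": 0, "dz": 0, "yaw": 0, "grip": 255}
    - {"dx": 0, "dy": -0.8, "dz": 0, "yaw": 0, "grip": 255}
    - {"dx": 0, "dy": -0.7, "dz": 0, "yaw": 0, "grip": 255}
    - {"dx": 0, "dy": -0.7, "dz": 0, "yaw": 0, "grip": 255}
    - {"dx": 0, "dy": -0.7, "dz": 0, "yaw": 0, "grip": 255}
    - {"dx": 0, "dy": 0, "dz": 0, "yaw": 0, "grip": 255}

```text
clock: 10.1
ee_pos: [0.456, 0.0467, 0.1194]
orientation: [-0.001, 0.754, -0.656, 0.001]
force: [-1.2, -0.1, -0.3]
grip_width: 0.0008
```

arm_command:
  increments:
    - {"dx": 0, "dy": -0.5, "dz": 0, "yaw": 0, "grip": 255}
    - {"dx": 0, "dy": -0.5, "dz": 0, "yaw": 0, "grip": 255}
    - {"dx": 0, "dy": -0.5, "dz": 0, "yaw": 0, "grip": 255}
    - {"dx": 0, "dy": 0, "dz": 0, "yaw": 0, "grip": 255}

```text
clock: 10.5
ee_pos: [0.4698, 0.0489, 0.1185]
orientation: [-0.0, 0.754, -0.656, 0.0]
force: [-0.9, 0.6, 0.4]
grip_width: 0.0004
```

arm_command:
  increments:
    - {"dx": 0, "dy": -0.3, "dz": 0, "yaw": 0, "grip": 255}
    - {"dx": 0, "dy": -0.3, "dz": 0, "yaw": 0, "grip": 255}
    - {"dx": 0, "dy": 0, "dz": 0, "yaw": 0, "grip": 255}

```text
clock: 10.8
ee_pos: [0.472, 0.0493, 0.1177]
orientation: [0.003, 0.755, -0.656, -0.003]
force: [-11.4, -3.0, 6.3]
grip_width: 0.0001
```

Run:
```python
from h import *
o=env.get_obs();print(o["clock"],ch(o["ee_pos"]),o["force"])
```

```text
10.8 [-0.0587  0.0818  0.1177] [-11.38618086  -2.96223205   6.25873698]
```

It's at the stop: x=-0.0587 against the expected -0.059, with 11 N. Backing off and checking.

arm_command:
  increments:
    - {"dx": 0, "dy": 1.5, "dz": 0, "yaw": 0, "grip": 255}
    - {"dx": 0, "dy": 2, "dz": -2, "yaw": 0, "grip": 255}
    - {"dx": 0, "dy": 2, "dz": -3, "yaw": 0, "grip": 255}
    - {"dx": 0, "dy": 2, "dz": -3, "yaw": 0, "grip": 255}
    - {"dx": 0, "dy": 0, "dz": 0, "yaw": 0, "grip": 255}
    - {"dx": 0, "dy": 0, "dz": 0, "yaw": 0, "grip": 255}

```text
clock: 11.4
ee_pos: [0.4016, 0.0391, 0.1993]
orientation: [-0.001, 0.754, -0.656, 0.001]
force: [0.7, 0.4, -0.7]
grip_width: 0.0007
```

Run:
```python
from h import *
look('s7')
p,d=env.read_camera("top");W=deproj("top",d)
for (u,v) in [(316,193),(355,187),(396,180)]: print(np.round(np.median(W[v-2:v+3,u-2:u+3].reshape(-1,3),0),4))
b=np.load("sides7.npz")["p"];cv2.imwrite("pics/s7z.png",cv2.resize(b[210:310,210:330],None,fx=6,fy=6,interpolation=cv2.INTER_CUBIC)[:,:,::-1])
cv2.imwrite("pics/top7.png",p[:,:,::-1])
```

```text
11.4 [-0.1298  0.0815  0.1993] [ 0.7  0.4 -0.7]
[0.5605 0.06   0.0809]
[ 0.571  -0.0214  0.0814]
[ 0.5835 -0.1061  0.0812]
```

View pics/s7.png

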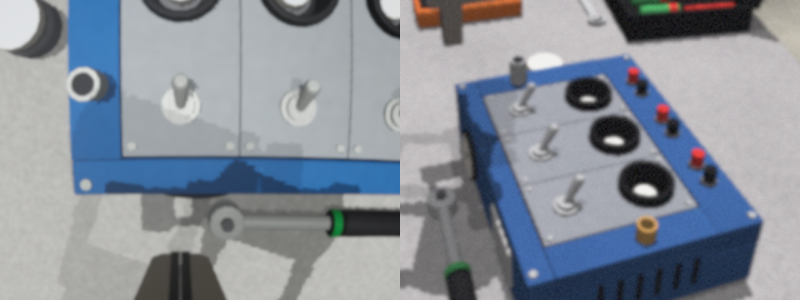

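View pics/s7z.png

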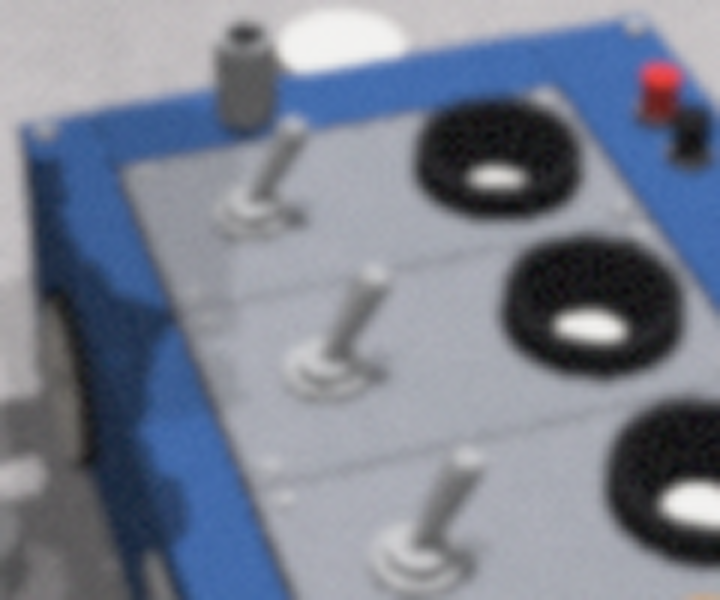

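View pics/top7.png

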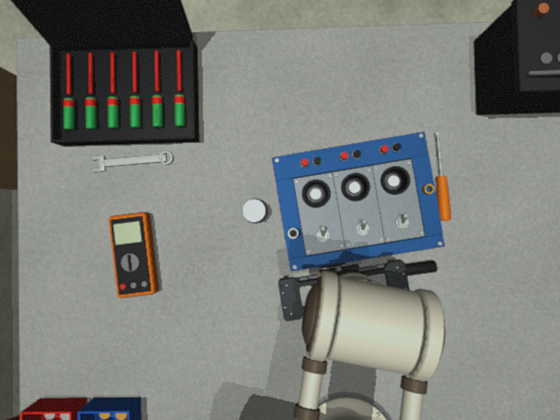

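All three levers lean to the rear in the same way, all three keys read z≈0.081, the tools haven't moved, and the robot is clear. Handing in.

```bash
python3 -c "
from station import env
print(env.finish_job())"
```

```text
the job is handed in; nothing more can be done
None
```

The left-hand output was the tripped one. I switched it off, pressed its key home, switched it back on and handed the job in at about 11.5 s. No verdict was reported.

**Each step:**
- **Lever off:** I pushed it towards the robot until it met its stop (8.5 N), and the pictures showed it leaning to the front.
- **Key home:** I pressed it until it stopped hard at z = 0.082 with about 18 N. The force stayed near 1 N during the travel rather than the stated 4 N.
- **Lever on:** I pushed it back to the rear until it met its stop (about 11 N).

**Last checks:**
- The depth picture put all three keys at about z = 0.081, and the side view showed all three levers leaning to the rear alike.
- By eye, nothing had moved: the socket, sleeve and other tools were in their starting places. The arm partly hid the ratchet in the last top view, but it looked in place in the wrist view.
- The robot was clear of everything, with the fingertips at z ≈ 0.20.

**What disagreed or failed:**
- The side camera put the charger about 5 mm off in y compared with the top and wrist cameras. I used the wrist values, which agreed with the top camera and with where the fingers made contact.
- My first three move calls were refused because rows were missing keys, so the arm did not move on those.

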